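# Set up the copying gauge: cover upright, pointer out to its second stop

## Task

On the carving bench stands a small copying gauge. Fold its scale cover up until it stands upright (square to the bench) and leave it there; then squeeze the release button in the side of the pointer's grip, pull the telescoping pointer straight up past its first stop to the second stop, fully out. Finish while still gripping it with the button squeezed in, holding it still at the second stop with the cover upright, and leave the other things on the bench where they are.

Things in the scene. Friction and masses are not known exactly. Their poses are not given: they have to be found in the camera images.
- stand: the gauge's wooden stand, fixed to the bench. Origin on the bench top straight below the axis of the telescoping tube; x runs along the cover's hinge, z up, y from the tube towards the back board. Base board 18 mm thick, x -100 to 100 mm, y -55 to 100 mm; back board 12 mm thick at y = 85 mm, 126 mm high, x -100 to 100 mm; sides and front are open. The fixed outer tube (28 mm diameter) ends 78 mm above the bench
- cover_hinge (a point): middle of the cover's hinge line, on top of the back board, 132 mm above the bench, at stand y = 85 mm. Its frame turns with the cover
- cover_edge (a point): middle of the cover's free edge, 125 mm from the hinge. The cover is a stiff plywood panel 180 mm wide (along stand x) and 8 mm thick, with scale marks on its underside; half closed it hangs slanting over the pointer
- cover (a joint): cover angle in rad: 0 = level, over the pointer (free edge towards stand -y), 1.571 = upright, grows as it is raised, stops at 2.2. The hinge is stiff: the cover stays where it is left; it takes about 1 to 3 N at the free edge to turn, and can be pushed there with shut fingers. It starts between about 0.45 and 0.95
- grip (a point): centre (also half-way up) of the pointer's grip, a dark wooden block 36 mm along stand x, 30 mm along y, 36 mm high, on top of the telescoping tube, on its axis; centre 101 mm above the bench when the pointer is home. A brass needle (3.4 mm thick) sticks out of it 12 mm below the centre, to 64 mm along +y. Its frame is parallel to the stand's
- button_face (a point): centre of the outer face of the release button, an aluminium thumb plate 22 mm wide (y), 24 mm high, on the grip's +x side at the height of the grip's centre; it stands 7 mm out of the block (25 mm from the axis), 1 mm when fully pressed. So the grip is 43 mm wide along x over the button, 37 mm when squeezed
- button (a joint): button travel in m: 0 = out, 0.006 = fully pressed (towards stand -x). Sprung, 2 N at the start and 6 N fully pressed; it springs out when let go. Until it is pressed more than about 4 mm the pointer is latched in its home position and cannot be pulled up; pinching the grip between button and opposite face works it
- section2 (a joint): extension in m of the upper, thinner section, which carries the grip: 0 = home, 0.045 = its stop. It runs easily (under 1 N besides its weight of about 1.4 N) and falls back if let go. It comes out first: its end is the first stop
- section1 (a joint): extension in m of the lower, thicker section, which carries section2: 0 = home, 0.045 = its stop. It is stiffer (about 4 N besides the weight). With both sections at 0.045 the grip has risen 90 mm and the pointer is at its second stop, a hard end; do not pull on with more than about 20 N
- finial: bystander: turned wooden finial, 94 mm tall, 48 mm across, standing; origin under its centre. Leave alone
- blank: bystander: uncarved wooden block 50 x 50 x 90 mm, standing; origin under its centre. Leave alone
- gouge_narrow: bystander: carving gouge lying flat, 225 mm long, 24 mm high, blade to its +x; origin under its ferrule. Leave alone
- gouge_wide: bystander: carving gouge with a wider blade lying flat, 225 mm long, 24 mm high, blade to its +x; origin under its ferrule. Leave alone
- mallet: bystander: round wooden carver's mallet standing on its head, 228 mm tall, 86 mm across; origin under its centre. Leave alone
- glue: bystander: glue bottle, 150 mm tall, 60 mm across; origin under its centre. Leave alone
- sander: bystander: cork sanding block 110 x 65 x 50 mm; origin under its centre. Leave alone

How it is judged:
On the way, in this order (a step that is already met when the one before it is completed fails the run):
1. the cover stands upright and still, the pointer still home (value of joint cover between 1.4 and 1.74 rad and value of joint each of section2, section1 below 0.005 m and value of joint button below 0.003 m), for 0.2 s.
2. the fingers squeeze the release button in, with the cover upright (value of joint cover between 1.4 and 1.74 rad and value of joint button above 0.0043 m and contact force between the fingers and section2 above 2 N), for 0.1 s.
3. the pointer is pulled out to its second stop with the cover upright (value of joint cover between 1.4 and 1.74 rad and value of joint each of section2, section1 above 0.04 m), for 0.1 s.
At the end, for the whole second after the job is handed in: The cover is within 0.17 rad (10 degrees) of upright; both pointer sections are out to within 5 mm of their stops, the grip still; the fingers grip the pointer (more than 2 N) with the button pressed at least 4.3 mm (all of step 3 and value of joint button above 0.0043 m and contact force between the fingers and section2 above 2 N and linear speed of section2 below 0.02 m/s); the arm keeps its last pose, push and grip.
It fails at once if one of the other things on the bench (finial, block, gouges, mallet, glue bottle, sanding block) is pushed more than 30 mm from its place (distance of any of finial, blank, gouge_narrow, gouge_wide, mallet, glue, sander from where it was at the start of the episode above 0.03 m).
It also fails if it takes over 48 s, if anything falls off the work surface, if the arm or the gripper's body presses on something with over 40 N, if the wrist force passes 120 N, or if a joint passes its speed limit or range.

## Robot

A 6-joint arm with a two-finger parallel gripper is mounted at the origin on the work surface. World frame = base frame: x ahead of the robot, y to its left, z up, the work surface at z = 0. Lengths are in m, angles in rad, forces in N, time in s.
With the tool pointing down it reaches from about 0.35 to 0.975 m from the base axis. Payload 17.4 kg.
Tool frame: the origin (TCP) lies midway between the tips of the shut fingers; the grasp point (between the pads) lies 19 mm behind it; z points along the fingers, y is the direction in which the jaws open and shut (so a half turn about z gives the same grasp; the last joint's range is limited). The gripper opens to 85 mm and grips with 20 to 120 N. Pads are 22 mm wide; open, the fingers measure 114 mm over their backs; the gripper's body (76 mm by 85 mm) begins 54 mm behind the grasp point. The pads swing forward as they close: fully open they stand 13 mm farther back than shut.
Start: joints at [1.091, 0.116, 1.442, -0, 1.584, -0.038], TCP at [0.289, 0.61, 0.231] pointing down, gripper open.
Joint ranges: [-2.83, 2.83], [-0.83, 2.19], [0.07, 2.5], [-1.14, 4.28], [0.01, 3], [-2.97, 2.97]. Speed limits (rad/s): [1.89, 1.89, 2.22, 3.14, 3.14, 3.14].

## Interface

Orientations are given as a 3x3 rotation matrix whose columns are the frame's x, y, z axes.
In Python, from bench import * gives the robot as it stands. The module is installed in compiled form; this text tells all that it offers.
- The arm moves only by the shell command python3 -m pendant 'ROWS' [FORCE]. ROWS is a JSON object of lists of equal length, an entry for each row: "grip": the opening, from 0 (shut) to 1 (fully open); "delta_pos": the shift along the tool's x, y, z in m, a list of three; "turn": the turn about the tool's z in rad. A call has 1 to 10 rows; each row is the pose to reach, as a shift and turn from the pose commanded when the call began, along the tool's axes at that moment; what a row does not reach only later rows make up. A row lasts 1/12 s, in which the tool goes at most 41.7 mm and 7.16 degrees, less where a joint would pass 70% of its speed; a pose out of reach is approached as far as the arm can. A call with a gripper value outside its range is refused whole. The fingers move at their own pace and stop on an object; FORCE is the grip in N (left out, the last holds). Time passes only in rows, so rows that repeat a pose let the fingers close. It gives the time, the measured TCP pose, the force and the opening at its end, in the units of the state.
- observe(): the state, without advancing time (a new reading comes with each control period).
- camera(name): name is "scene" or "top" or "wrist"; returns a dict with "frame" (400x640x3 uint8, blue, green, red), "fx", "fy", "cx", "cy" (pixels), "xyz" and "attitude" of the camera in the world. Camera axes: x right, y down, z forward; pixel columns grow to the right and rows downward; lengths in m; the calibration is good to about 2 mm. A picture is of the moment at which its call begins. There is no depth.
- hand_in(): hands the job in, once; it reports no verdict.
The state is a dict: "time_s": time; "q": joint angles; "qd": joint speeds; "effort": joint torques, N m; "position": TCP position; "tcp_rot": TCP orientation; "contact_force": force on the tool from outside, world axes, zero at the start; "wrist_torque": the same for the moment, N m; "gripper_width": opening from 0.0 (shut) to 1.0 (fully open).
Only numpy, scipy, OpenCV 4.12 (cv2) and the standard library are available. Lean on these libraries where they do the work, as an engineer would, in place of code of your own. Each camera call takes 0.05 s, during which the arm holds its last target.

## Working session

There is one attempt and no reset: what is moved stays moved. The work goes in short steps, Python scripts to look and compute and a shell command to move; the robot and the scene stay as the last step left them, time stands still between calls to the robot, and variables do not carry over. Pictures are saved under pics/ and viewed, and the job is handed in when it is done.

```bash
mkdir -p pics
python3 - <<'E'
from bench import *
import cv2
s=observe(); print(s['time_s'],s['position'],s['tcp_rot'],s['gripper_width'])
for n in ("scene","top","wrist"):
    c=camera(n); cv2.imwrite(f"pics/{n}0.png",c["frame"]); print(n,c['fx'],c['fy'],c['cx'],c['cy'],c['xyz'],c['attitude'])
E
```

```text
0.0 [0.28851284 0.61002239 0.23054877] [[-9.04003243e-01  4.27525248e-01 -5.46710829e-04]
 [ 4.27525596e-01  9.04002633e-01 -1.05076575e-03]
 [ 4.49991419e-05 -1.18362852e-03 -9.99999298e-01]] 0.9983796174390686
scene 445.2405294819998 445.2405294819998 318.06210727974513 194.4858479374015 [ 1.19716233 -0.31747501  1.18350574] [[ 0.41711326  0.76199726 -0.49535513]
 [ 0.90877196 -0.34233623  0.23861985]
 [ 0.01224966 -0.54969635 -0.83527472]]
top 387.5450849828444 387.5450849828444 318.7745168633951 202.79362428633496 [ 0.41947935 -0.03055489  1.38740637] [[-0.02691901 -0.99367178  0.10904936]
 [-0.99941434  0.02905794  0.01807265]
 [-0.02112703 -0.108499   -0.99387203]]
wrist 285.0703264487671 285.0703264487671 320.6425900695941 195.8561706764341 [0.22872453 0.63932865 0.3726427 ] [[ 4.28118171e-01  8.70948866e-01  2.41169866e-01]
 [ 9.03722758e-01 -4.12565230e-01 -1.14346439e-01]
 [-9.16005434e-05  2.66904485e-01 -9.63722983e-01]]
```

View pics/scene0.png

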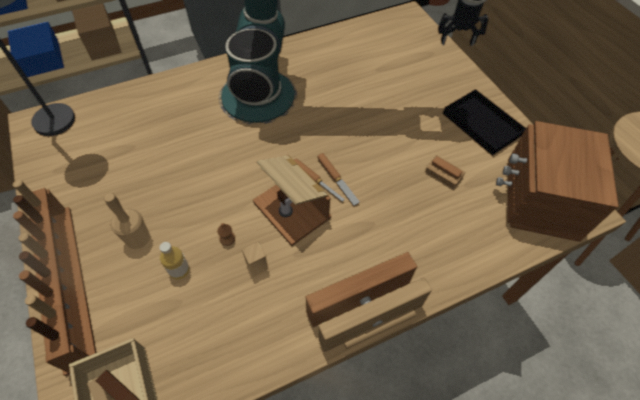

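View pics/top0.png

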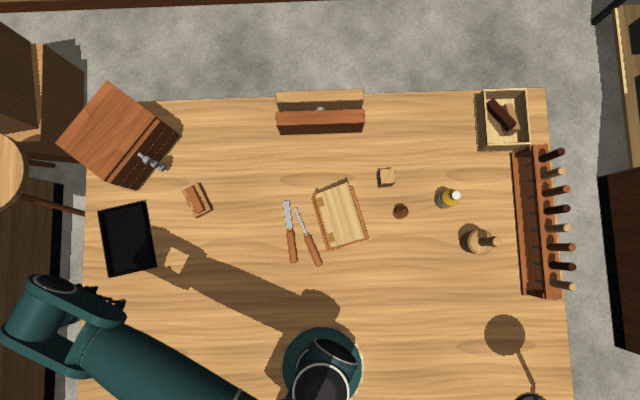

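View pics/wrist0.png

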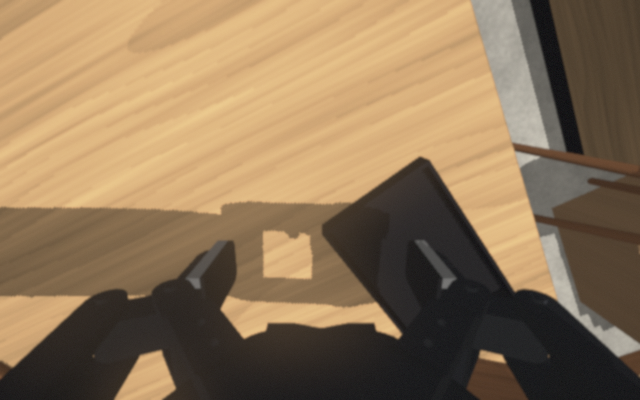

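Run:
```python
import cv2
a=cv2.imread('pics/scene0.png')[130:280,210:390]; cv2.imwrite('pics/s0c.png',cv2.resize(a,None,fx=4,fy=4,interpolation=cv2.INTER_CUBIC))
a=cv2.imread('pics/top0.png')[165:265,270:420]; cv2.imwrite('pics/t0c.png',cv2.resize(a,None,fx=5,fy=5,interpolation=cv2.INTER_CUBIC))
```

```text
(no output)
```

View pics/s0c.png

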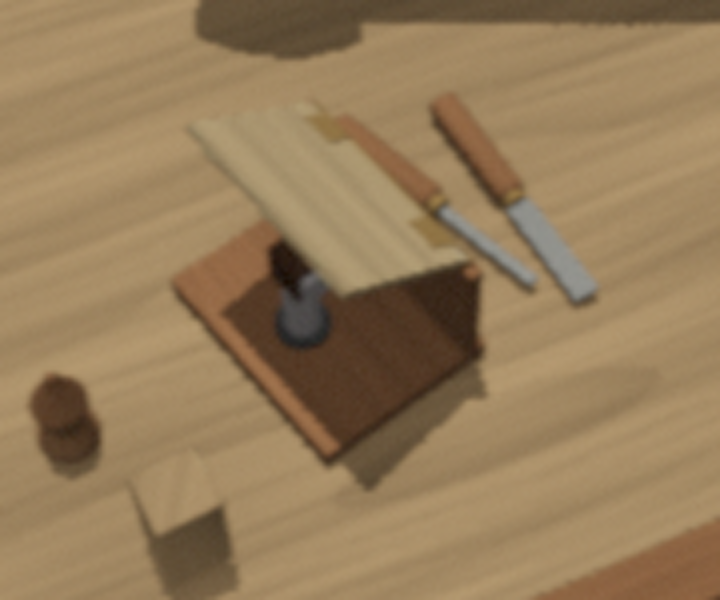

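View pics/t0c.png

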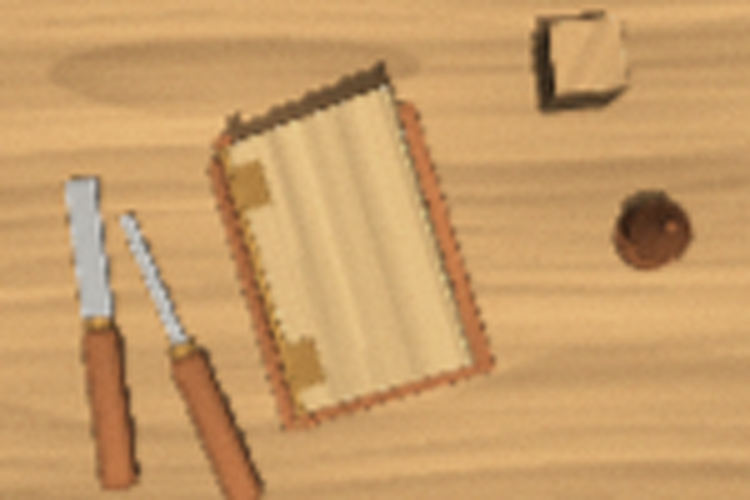

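```bash
cat > h.py <<'E'
import numpy as np
from bench import *
def ray(c,u,v):
    d=np.array([(u-c['cx'])/c['fx'],(v-c['cy'])/c['fy'],1.]); return np.array(c['xyz']),np.array(c['attitude'])@d
def onz(c,u,v,z):
    o,d=ray(c,u,v); return o+d*(z-o[2])/d[2]
def proj(c,p):
    q=np.array(c['attitude']).T@(np.asarray(p)-np.array(c['xyz'])); return np.array([c['fx']*q[0]/q[2]+c['cx'],c['fy']*q[1]/q[2]+c['cy']])
def tri(c1,p1,c2,p2):
    o1,d1=ray(c1,*p1);o2,d2=ray(c2,*p2)
    t=np.linalg.lstsq(np.stack([d1,-d2],1),o2-o1,rcond=None)[0]
    a=o1+t[0]*d1;b=o2+t[1]*d2; return (a+b)/2,np.linalg.norm(a-b)
E
python3 - <<'E'
from h import *
t=camera("top");s=camera("scene")
T=lambda x,y:(270+(x+.5)/5-.5,165+(y+.5)/5-.5); S=lambda x,y:(210+(x+.5)/4-.5,130+(y+.5)/4-.5)
A=onz(t,*T(412,101),.018);B=onz(t,*T(493,369),.018)
print("top",A,B,np.linalg.norm(A-B),np.arctan2(*(A-B)[1::-1]))
A2=onz(s,*S(331,450),.018);B2=onz(s,*S(175,280),.018)
print("scene",A2,B2,np.linalg.norm(A2-B2),np.arctan2(*(A2-B2)[1::-1]))
# cover edge corners: +x and -x, free edge
for a,b in (((388,84),(345,292)),((473,366),(190,122))):
    print(tri(t,T(*a),s,S(*b)))
# back board top corners z .126
for p in ((213,140),(285,428)): print(onz(t,*T(*p),.126))
print(onz(t,*T(230,150),.132),onz(t,*T(300,412),.132))
E
```

```text
top [ 0.63080753 -0.12588016  0.018     ] [ 0.43896321 -0.17574597  0.018     ] 0.1982191724765241 0.2543010866504987
scene [ 0.62679656 -0.12266553  0.018     ] [ 0.4410333  -0.17563966  0.018     ] 0.1931689642648469 0.27779647417186093
(array([ 0.61356357, -0.09937701,  0.20009871]), np.float64(0.0013204247473821724))
(array([ 0.4388159 , -0.14378424,  0.19818442]), np.float64(0.001615878382256672))
[0.59219304 0.01307207 0.126     ]
[ 0.40314807 -0.02874392  0.126     ]
[0.58444966 0.00191893 0.132     ] [ 0.41318457 -0.03869688  0.132     ]
```

```bash
cat >> h.py <<'E'
O=np.array([.521,-.097,0]);yaw=.252
R=np.array([[np.cos(yaw),-np.sin(yaw),0],[np.sin(yaw),np.cos(yaw),0],[0,0,1]])
def W(p): return O+R@np.asarray(p,float)
def Sx(p): return R.T@(np.asarray(p)-O)
def go(p):
    s=observe(); d=W(p)-s['position']; r=s['tcp_rot']
    x=R.T@r[:,0]; print('t',s['time_s'],'stand',Sx(s['position']).round(4),'delta tool',(r.T@d).round(4),'yaw err tool x vs -y (turn needed)',round(-((np.arctan2(-1,0)-np.arctan2(x[1],x[0])+np.pi)%(2*np.pi)-np.pi),4),'F',np.round(s['contact_force'],2),'q',np.round(s['q'],2),'g',round(s['gripper_width'],3))
E
python3 -m pendant '{"grip":[0,0,0,0,0,0,0,0,0,0],"delta_pos":[[-0.019,-0.02,-0.01],[-0.038,-0.04,-0.02],[-0.056,-0.06,-0.03],[-0.075,-0.08,-0.04],[-0.094,-0.1,-0.05],[-0.113,-0.12,-0.06],[-0.132,-0.14,-0.07],[-0.15,-0.16,-0.08],[-0.169,-0.18,-0.09],[-0.188,-0.2,-0.1]],"turn":[0.12,0.24,0.36,0.48,0.6,0.72,0.84,0.96,1.08,1.2]}' 30
python3 -c "
from h import *
go([0,-.08,.33])"
```

```text
time_s: 1.08
position: [0.3731, 0.3477, 0.3318]
tcp_rot: [[0.077, 0.997, 0.0], [0.997, -0.077, 0.0], [0.0, 0.0, -1.0]]
contact_force: [-0.7, -1.1, 0.2]
gripper_width: 0.001
t 1.0833 stand [-0.0323  0.4675  0.3318] delta tool [-0.5078  0.2074  0.0018] yaw err tool x vs -y (turn needed) 2.8129 F [-0.71 -1.13  0.18] q [ 0.7  -0.25  1.63  0.    1.76  0.78] g 0.001
```

```bash
python3 -m pendant '{"grip":[0,0,0,0,0,0,0,0,0,0],"delta_pos":[[-0.025,0.01,0],[-0.05,0.02,0],[-0.075,0.03,0],[-0.1,0.04,0],[-0.125,0.05,0],[-0.15,0.06,0],[-0.175,0.07,0],[-0.2,0.08,0],[-0.225,0.09,0],[-0.25,0.1,0]],"turn":[0.12,0.24,0.36,0.48,0.6,0.72,0.84,0.96,1.08,1.2]}'
python3 -c "
from h import *
go([0,-.08,.33])"
```

```text
time_s: 1.92
position: [0.4552, 0.0912, 0.3314]
tcp_rot: [[0.957, 0.29, 0.0], [0.29, -0.957, 0.0], [0.0, 0.0, -1.0]]
contact_force: [0.6, 0.1, 0.3]
gripper_width: 0.001
t 1.9167 stand [-0.0168  0.1987  0.3314] delta tool [0.0052 0.2791 0.0014] yaw err tool x vs -y (turn needed) 1.6127 F [0.61 0.05 0.33] q [ 0.14 -0.36  1.71  0.    1.79  1.42] g 0.001
```

```bash
python3 -m pendant '{"grip":[0,0,0,0,0,0,0,0,0,0],"delta_pos":[[0,0.028,0],[0,0.056,0],[0,0.084,0],[0,0.112,0],[0,0.14,0],[0.001,0.168,0],[0.002,0.196,0],[0.003,0.224,0],[0.004,0.252,0],[0.005,0.279,0]],"turn":[0.12,0.24,0.36,0.48,0.6,0.72,0.84,0.96,1.08,1.2]}'
python3 -c "
from h import *
go([0,-.08,.18])"
```

```text
time_s: 2.75
position: [0.5424, -0.1741, 0.3313]
tcp_rot: [[0.617, -0.787, 0.0], [-0.787, -0.617, -0.0], [0.0, -0.0, -1.0]]
contact_force: [0.4, 0.2, 0.8]
gripper_width: -0.005
t 2.75 stand [ 0.0015 -0.08    0.3313] delta tool [-0.0006  0.0014  0.1513] yaw err tool x vs -y (turn needed) 0.4124 F [0.41 0.2  0.82] q [-0.36 -0.12  1.52 -0.    1.74  2.12] g -0.005
```

```bash
python3 -m pendant '{"grip":[0,0,0,0,0,0,0],"delta_pos":[[0,0,0.025],[0,0,0.05],[0,0,0.075],[0,0,0.1],[0,0,0.125],[0,0,0.15],[0,0,0.15]],"turn":[0.12,0.24,0.36,0.412,0.412,0.412,0.412]}'
python3 - <<'E'
from h import *
import cv2
go([0,-.04,.18])
for n in ("scene","top","wrist"):
    f=camera(n)["frame"]
    if n=="scene": f=cv2.resize(f[100:280,210:420],None,fx=3.5,fy=3.3)
    if n=="top": f=cv2.resize(f[145:275,260:440],None,fx=4,fy=4)
    cv2.imwrite(f"pics/{n}1.png",f)
E
```

```text
time_s: 3.33
position: [0.5406, -0.172, 0.1762]
tcp_rot: [[0.256, -0.967, -0.006], [-0.967, -0.256, 0.002], [-0.004, 0.005, -1.0]]
contact_force: [-1.2, 0.6, -1.7]
gripper_width: 0.001
t 3.3333 stand [ 0.0003 -0.0775  0.1762] delta tool [-0.0375  0.     -0.0036] yaw err tool x vs -y (turn needed) 0.0065 F [-1.2   0.56 -1.67] q [-0.35 -0.09  1.74 -0.    1.5   2.53] g 0.001
```

View pics/scene1.png

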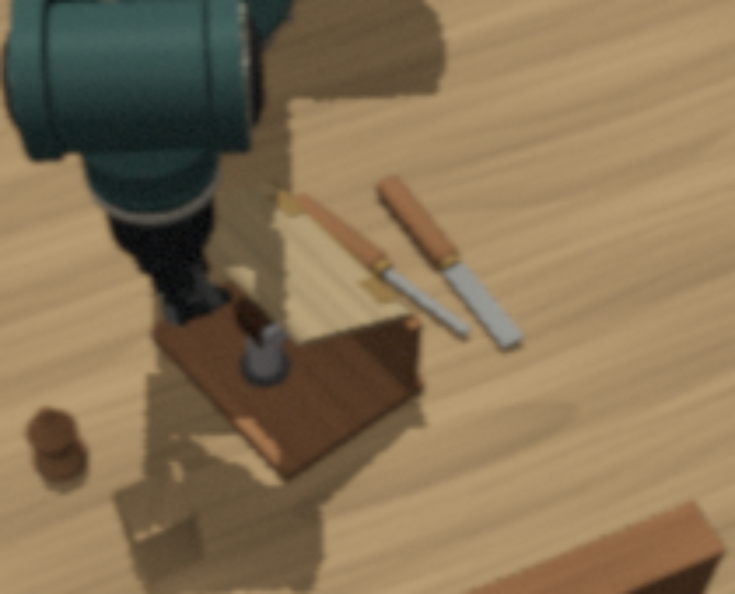

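View pics/wrist1.png

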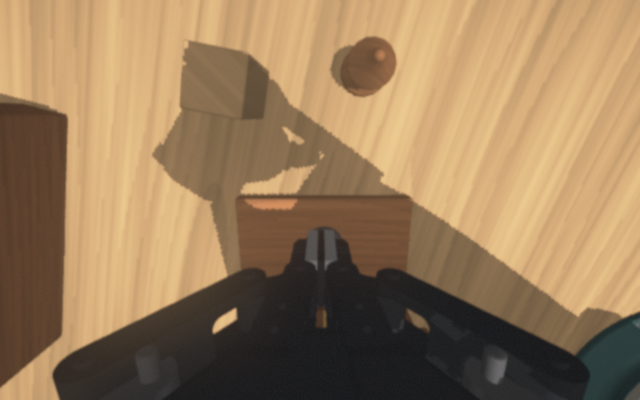

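```bash
python3 -m pendant '{"grip":[0,0,0,0,0,0,0,0,0,0],"delta_pos":[[-0.015,0,0],[-0.03,0,0],[-0.04,0,0],[-0.048,0,0],[-0.055,0,-0.002],[-0.062,0,-0.006],[-0.069,0,-0.011],[-0.076,0,-0.016],[-0.083,0,-0.021],[-0.083,0,-0.021]],"turn":[0,0,0,0,0,0,0,0,0,0]}'
python3 - <<'E'
from h import *
import cv2
go([0,.07,.227])
f=camera("scene")["frame"]; cv2.imwrite("pics/s2.png",cv2.resize(f[100:280,210:420],None,fx=3.5,fy=3.3))
E
```

```text
time_s: 4.32
position: [0.5211, -0.091, 0.2044]
tcp_rot: [[0.257, -0.966, 0.003], [-0.966, -0.257, -0.0], [0.001, -0.003, -1.0]]
contact_force: [-0.9, 0.5, 0.2]
gripper_width: -0.003
t 4.3167 stand [0.0016 0.0058 0.2044] delta tool [-0.0642  0.001  -0.0227] yaw err tool x vs -y (turn needed) 0.0077 F [-0.92  0.51  0.17] q [-0.22 -0.2   1.79  0.    1.55  2.66] g -0.003
```

View pics/s2.png

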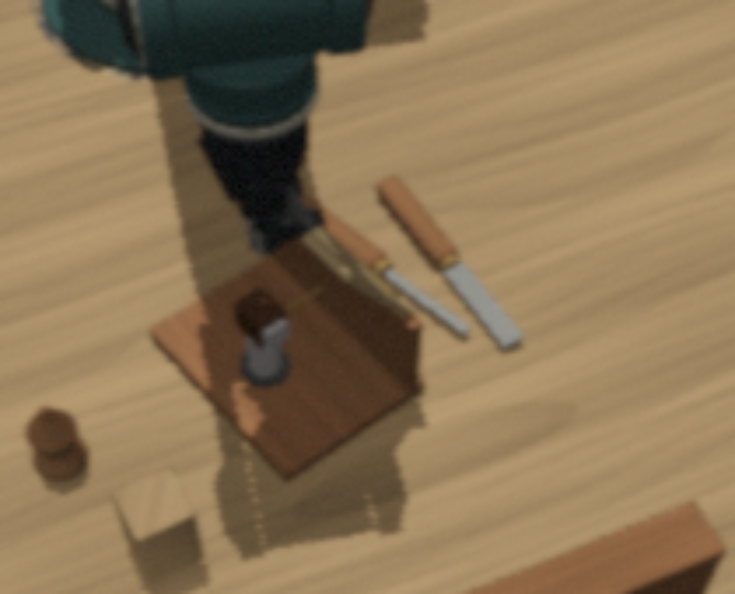

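```bash
python3 -m pendant '{"grip":[0,0,0,0,0,0],"delta_pos":[[-0.008,0,-0.004],[-0.016,0,-0.008],[-0.024,0,-0.012],[-0.032,0,-0.016],[-0.038,0,-0.02],[-0.038,0,-0.02]],"turn":[0,0,0,0,0,0]}'
python3 - <<'E'
from h import *
import cv2
go([0,.07,.227])
f=camera("scene")["frame"]; cv2.imwrite("pics/s3.png",cv2.resize(f[150:230,250:350],None,fx=7,fy=7))
f=camera("top")["frame"]; cv2.imwrite("pics/t3.png",cv2.resize(f[165:265,270:420],None,fx=5,fy=5))
E
```

```text
time_s: 4.87
position: [0.5112, -0.0543, 0.2233]
tcp_rot: [[0.257, -0.966, 0.001], [-0.966, -0.257, 0.0], [0.0, -0.001, -1.0]]
contact_force: [0.5, 0.0, 0.9]
gripper_width: 0.002
t 4.8667 stand [0.0012 0.0438 0.2233] delta tool [-0.0263  0.001  -0.0037] yaw err tool x vs -y (turn needed) 0.0077 F [0.53 0.02 0.85] q [-0.16 -0.24  1.79  0.    1.59  2.73] g 0.002
```

View pics/s3.png

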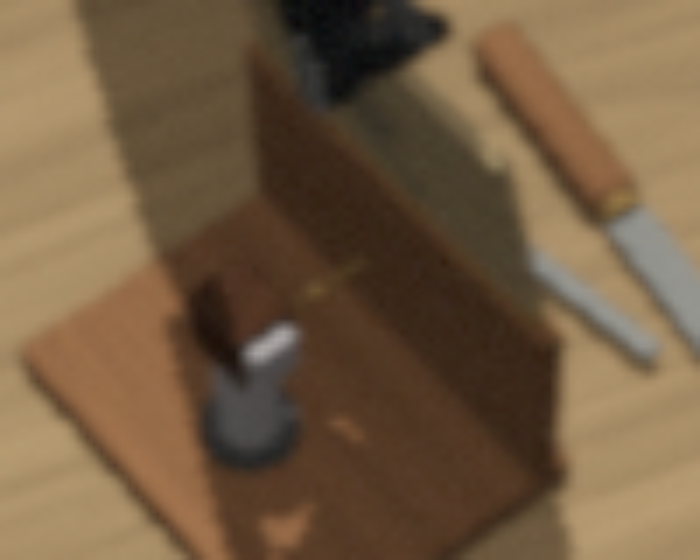

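View pics/t3.png

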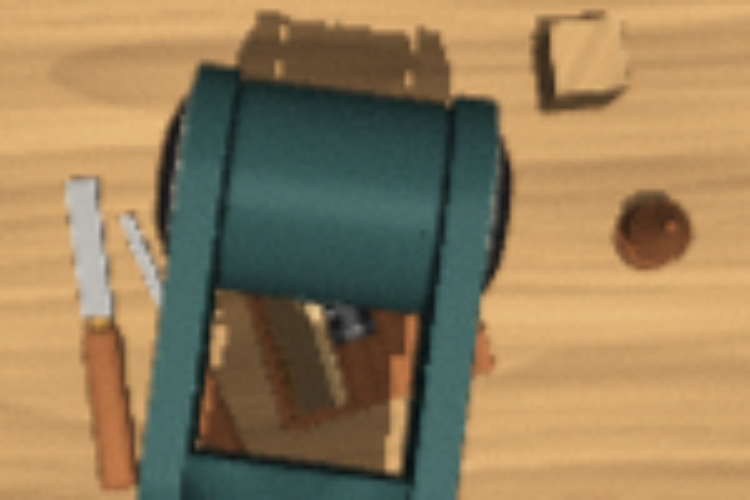

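Run:
```python
from h import *
t=camera("top");s=camera("scene")
for p in ((346,402),(338,406),(318,305)):
  for z in (.24,.25): print(p,Sx(onz(t,270+p[0]/5,165+p[1]/5,z)).round(4))
for th in (1.1,1.25,1.4,1.571):
  for sx in (.09,-.09):
    P=W([sx,.085-.125*np.cos(th),.132+.125*np.sin(th)]); print(th,sx,((proj(t,P)-[270,165])*5).round(),((proj(s,P)-[250,150])*7).round())
```

```text
(346, 402) [-0.0925  0.0555  0.24  ]
(346, 402) [-0.0924  0.0558  0.25  ]
(338, 406) [-0.0934  0.0606  0.24  ]
(338, 406) [-0.0933  0.0609  0.25  ]
(318, 305) [-0.0332  0.0554  0.24  ]
(318, 305) [-0.0336  0.0557  0.25  ]
1.1 0.09 [304.  94.] [437. 230.]
1.1 -0.09 [389. 385.] [150. -65.]
1.25 0.09 [276. 100.] [474. 195.]
1.25 -0.09 [362. 393.] [184. -98.]
1.4 0.09 [246. 107.] [512. 162.]
1.4 -0.09 [332. 402.] [ 221. -128.]
1.571 0.09 [212. 117.] [557. 130.]
1.571 -0.09 [297. 412.] [ 264. -156.]
```

```bash
python3 -m pendant '{"grip":[0,0,0,0,0],"delta_pos":[[-0.008,0,-0.002],[-0.016,0,-0.003],[-0.025,0,-0.003],[-0.025,0,-0.003],[-0.025,0,-0.003]],"turn":[0,0,0,0,0]}'
python3 - <<'E'
from h import *
import cv2
go([0,0,.227])
f=camera("scene")["frame"]; cv2.imwrite("pics/s4.png",cv2.resize(f[110:230,250:350],None,fx=6,fy=5))
f=camera("top")["frame"]; cv2.imwrite("pics/t4.png",cv2.resize(f[165:265,270:420],None,fx=5,fy=5))
E
```

```text
time_s: 5.48
position: [0.5048, -0.0307, 0.2254]
tcp_rot: [[0.257, -0.966, 0.0], [-0.966, -0.257, 0.0], [-0.0, -0.0, -1.0]]
contact_force: [0.1, -0.0, -0.9]
gripper_width: 0.003
t 5.4833 stand [0.0008 0.0682 0.2254] delta tool [ 0.0682  0.0014 -0.0016] yaw err tool x vs -y (turn needed) 0.0077 F [ 0.09 -0.01 -0.89] q [-0.11 -0.26  1.81  0.    1.59  2.77] g 0.003
```

View pics/t4.png

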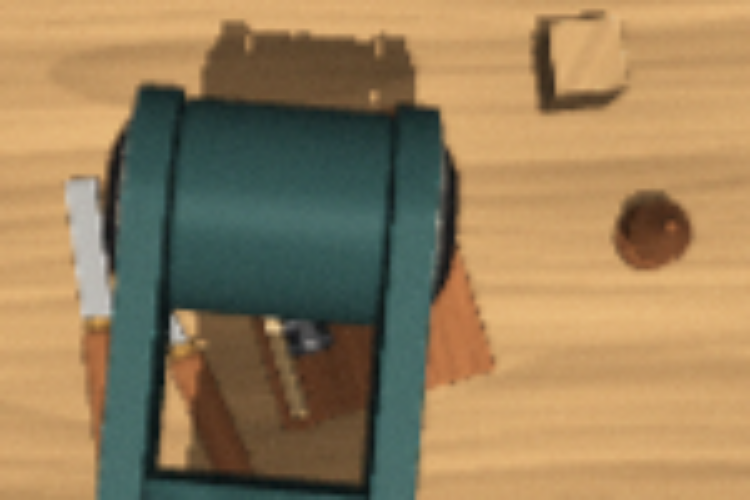

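```bash
python3 -m pendant '{"grip":[0,0,0.5,1,1,1,1,1],"delta_pos":[[0.01,0,0],[0.035,0,0],[0.06,0,-0.02],[0.09,0,-0.04],[0.12,0,-0.06],[0.15,0,-0.06],[0.17,0,-0.06],[0.17,0,-0.06]],"turn":[0,0,0,0,0,0,-0.0077,-0.0077]}'
python3 - <<'E'
from h import *
import cv2
go([0,0,.227])
f=camera("scene")["frame"]; cv2.imwrite("pics/s5r.png",f);cv2.imwrite("pics/s5.png",cv2.resize(f[130:250,240:360],None,fx=6,fy=5))
f=camera("top")["frame"]; cv2.imwrite("pics/t5r.png",f);cv2.imwrite("pics/t5.png",cv2.resize(f[165:265,270:420],None,fx=5,fy=5))
cv2.imwrite("pics/w5.png",camera("wrist")["frame"])
E
```

```text
time_s: 6.25
position: [0.5487, -0.1998, 0.2847]
tcp_rot: [[0.261, -0.965, -0.001], [-0.965, -0.261, -0.0], [0.0, 0.001, -1.0]]
contact_force: [0.5, -0.4, -0.0]
gripper_width: 0.849
t 6.25 stand [ 0.0012 -0.1065  0.2847] delta tool [-1.065e-01 -1.000e-04  5.770e-02] yaw err tool x vs -y (turn needed) 0.0117 F [ 0.49 -0.39 -0.04] q [-0.39 -0.09  1.56 -0.    1.67  2.49] g 0.849
```

View pics/s5.png

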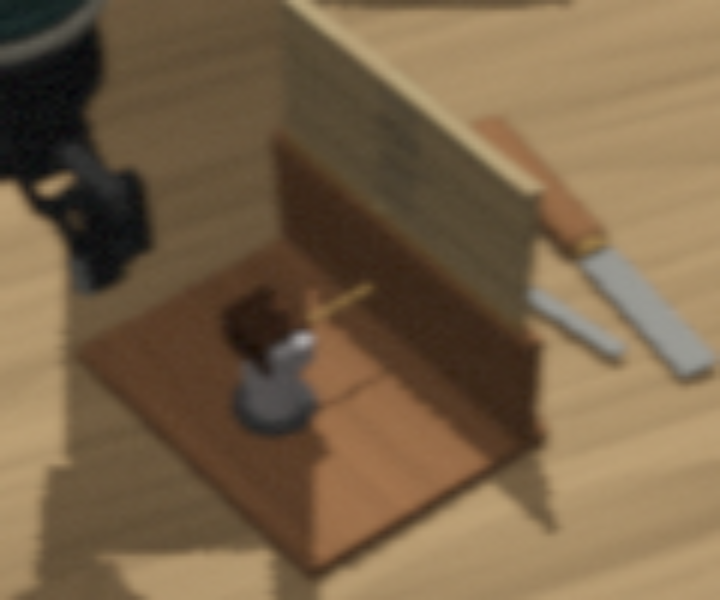

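View pics/t5.png

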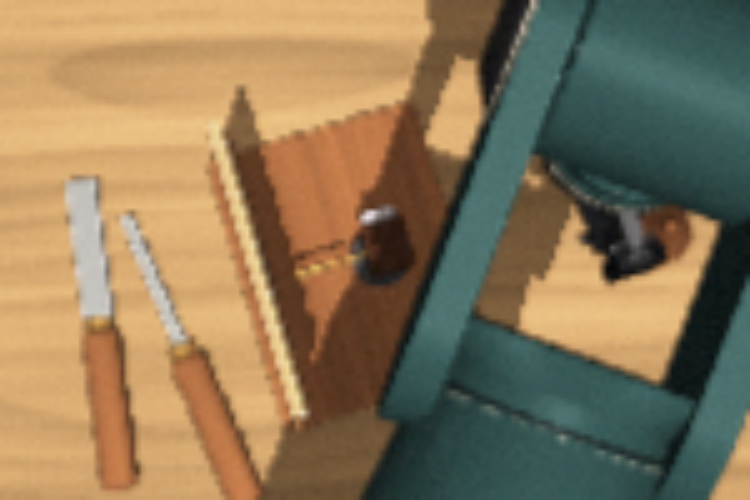

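View pics/w5.png

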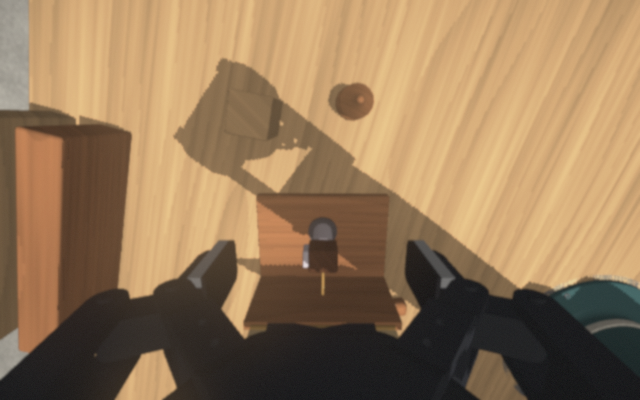

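Run:
```python
from h import *
import cv2
t=camera("top");s=camera("scene");w=camera("wrist")
pts=[[x,y,.119] for x,y in ((.018,.015),(.018,-.015),(-.018,-.015),(-.018,.015))]+[[.025,0,.101],[0,.064,.089],[0,0,.119]]
def draw(c,x0,y0,x1,y1,k,n):
    f=cv2.resize(c["frame"][y0:y1,x0:x1],None,fx=k,fy=k,interpolation=cv2.INTER_CUBIC)
    for p in pts:
        u=(proj(c,W(p))-[x0,y0]+.5)*k; cv2.circle(f,tuple(int(a) for a in u),2,(0,255,0),-1)
    cv2.imwrite(n,f)
draw(t,320,190,370,230,14,"pics/t6.png");draw(s,265,170,315,220,12,"pics/s6.png");draw(w,240,180,400,300,5,"pics/w6.png")
```

```text
(no output)
```

View pics/t6.png

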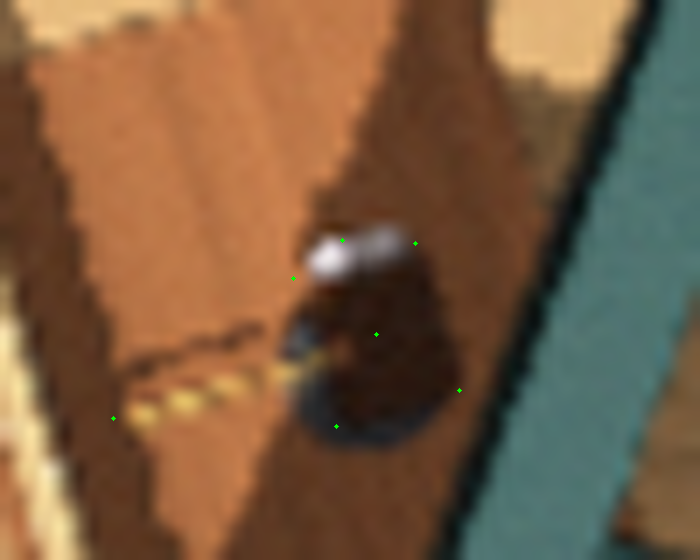

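View pics/s6.png

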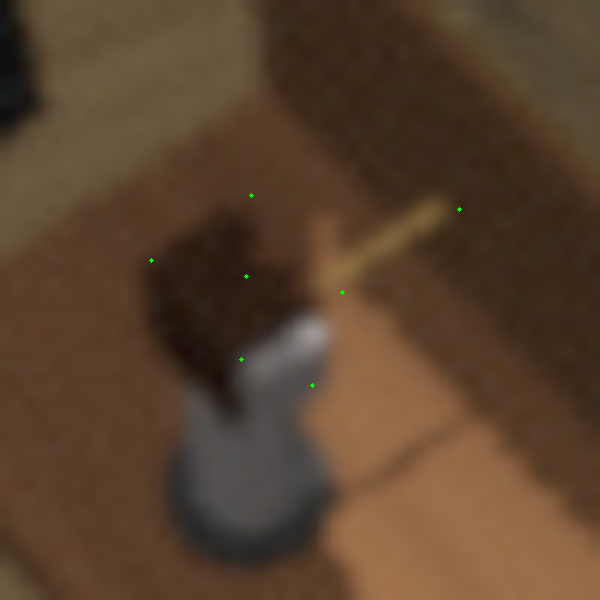

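View pics/w6.png

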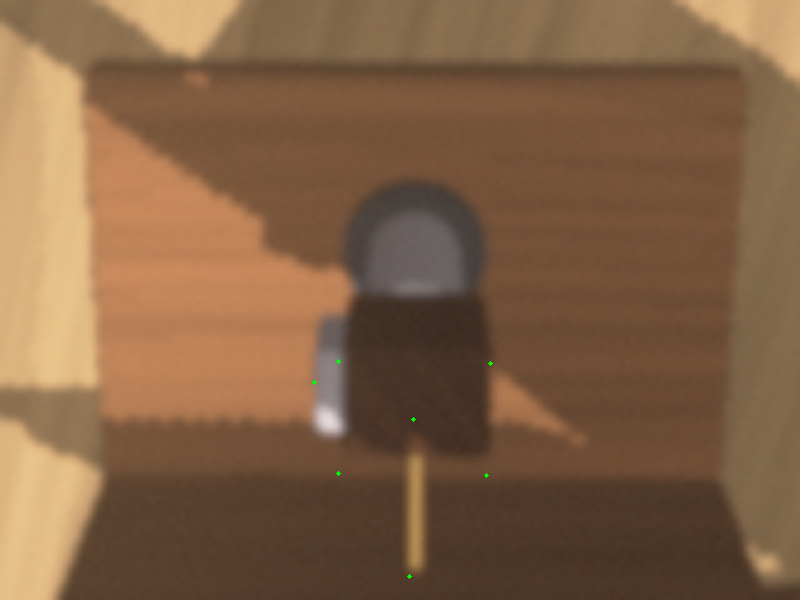

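Run:
```python
from h import *
t=camera("top");s=camera("scene");w=camera("wrist")
T=(320+138/14-.5,190+415/14-.5);S=(265+443/12-.5,170+206/12-.5);Wp=(240+414/5-.5,180+570/5-.5)
for c,p in ((t,T),(s,S),(w,Wp)): print('tip',Sx(onz(c,*p,.089)).round(4))
a,e=tri(t,T,s,S);print(Sx(a),e)
a,e=tri(w,Wp,s,S);print(Sx(a),e)
# top face corners in wrist: back corners (y=+15), front edge? 
for p in ((357,452),(490,452),(350,297),(485,297)): print('w top',Sx(onz(w,240+p[0]/5-.5,180+p[1]/5-.5,.119)).round(4))
# top-view: top-face corners
for p in ((430,258),(461,378),(335,412)): print('t',Sx(onz(t,320+p[0]/14-.5,190+p[1]/14-.5,.119)).round(4))
for p in ((148,270),(237,212),(233,375)): print('s',Sx(onz(s,265+p[0]/12-.5,170+p[1]/12-.5,.119)).round(4))
# button in wrist, bottom tube circle center z~.078
print('tube circle',Sx(onz(w,240+415/5-.5,180+250/5-.5,.078)).round(4))
# base front corners in wrist
for p in ((90,75),(740,75)): print('wb',Sx(onz(w,240+p[0]/5-.5,180+p[1]/5-.5,.018)).round(4))
```

```text
tip [-0.0008  0.0581  0.089 ]
tip [-0.0033  0.0614  0.089 ]
tip [-0.0011  0.0623  0.089 ]
[-0.00074614  0.05872486  0.09434511] 0.001246834169237598
[-0.00106421  0.05968413  0.09300168] 0.0002060166379671745
w top [0.0137 0.0093 0.119 ]
w top [-0.0185  0.0088  0.119 ]
w top [ 0.0156 -0.0313  0.119 ]
w top [-0.0161 -0.0318  0.119 ]
t [ 0.0138 -0.0172  0.119 ]
t [-0.0152 -0.0162  0.119 ]
t [-0.0147  0.0144  0.119 ]
s [-0.0162 -0.0172  0.119 ]
s [-0.0164  0.0094  0.119 ]
s [ 0.0204 -0.0192  0.119 ]
tube circle [ 0.     -0.0266  0.078 ]
wb [ 0.097  -0.0566  0.018 ]
wb [-0.0965 -0.0595  0.018 ]
```

```bash
sed -i 's/^O=.*/O=np.array([.521,-.097,0])+np.array([-.0001,-.0036,0])/' h.py
python3 - <<'E'
from h import *
import cv2
go([.0005,0,.20])
s=camera("scene"); p=observe()['position']
f=s["frame"].copy()
for h in (0,.1,.15,.2,.25,.3,.35):
    u=proj(s,p+[0,0,h]); print(h,u.round()); cv2.circle(f,(int(u[0]),int(u[1])),1,(0,0,255),-1)
cv2.imwrite("pics/s7.png",cv2.resize(f[0:240,130:390],None,fx=3,fy=2.5))
E
```

```text
Traceback (most recent call last):
  File "h.py", line 14, in <module>
    R=np.array([[np.cos(yaw),-np.sin(yaw),0],[np.sin(yaw),np.cos(yaw),0],[0,0,1]])
                        ^^^
NameError: name 'yaw' is not defined
```

```bash
sed -i 's/^O=.*/O=np.array([.521,-.097,0])+np.array([-.0001,-.0036,0]);yaw=.252/' h.py
python3 - <<'E'
from h import *
import cv2
go([.0005,0,.20])
s=camera("scene"); p=observe()['position']
f=s["frame"].copy()
for h in (0,.1,.15,.2,.25,.3,.35):
    u=proj(s,p+[0,0,h]); print(h,u.round()); cv2.circle(f,(int(u[0]),int(u[1])),1,(0,0,255),-1)
cv2.imwrite("pics/s7.png",cv2.resize(f[0:240,130:390],None,fx=3,fy=2.5))
E
```

```text
t 6.7 stand [ 0.003  -0.0984  0.2855] delta tool [-0.0985  0.001   0.0855] yaw err tool x vs -y (turn needed) 0.0151 F [-0.74 -0.24 -0.81] q [-0.39 -0.1   1.57 -0.    1.67  2.49] g 1.003
0 [249. 177.]
0.1 [244. 152.]
0.15 [241. 137.]
0.2 [238. 122.]
0.25 [234. 105.]
0.3 [231.  86.]
0.35 [226.  65.]
```

View pics/s7.png

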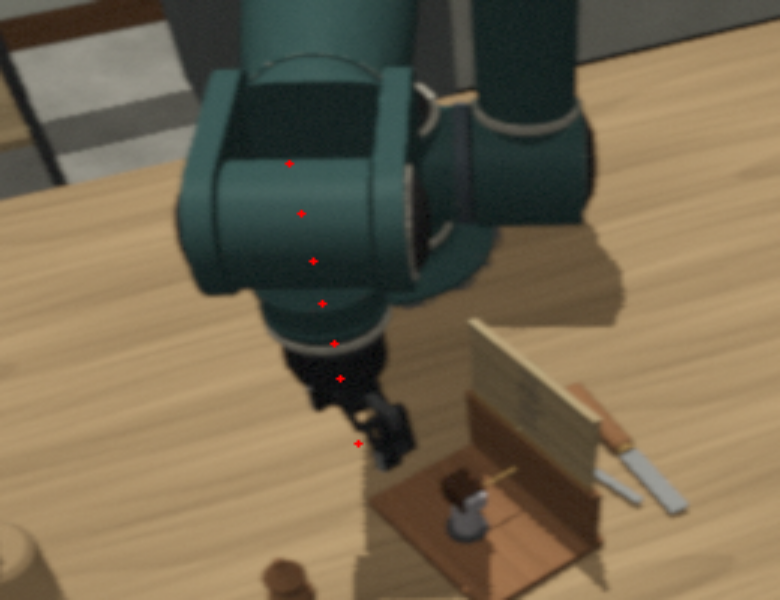

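```bash
python3 -m pendant '{"grip":[1,1,1,1,1,1,1],"delta_pos":[[-0.025,0,0.01],[-0.05,0.001,0.02],[-0.075,0.001,0.04],[-0.0985,0.001,0.07],[-0.0985,0.001,0.1],[-0.0985,0.001,0.13],[-0.0985,0.001,0.13]],"turn":[0,0.01,0.015,0.015,0.015,0.015,0.015]}'
python3 - <<'E'
from h import *
import cv2
go([.0005,0,.082])
f=camera("scene")["frame"]; cv2.imwrite("pics/s8.png",cv2.resize(f[40:240,180:380],None,fx=4,fy=3))
f=camera("top")["frame"]; cv2.imwrite("pics/t8.png",cv2.resize(f[165:265,270:420],None,fx=5,fy=5))
cv2.imwrite("pics/w8.png",camera("wrist")["frame"])
E
```

```text
time_s: 7.33
position: [0.5193, -0.0998, 0.1498]
tcp_rot: [[0.25, -0.968, -0.007], [-0.968, -0.25, 0.002], [-0.003, 0.006, -1.0]]
contact_force: [0.2, 0.5, -1.4]
gripper_width: 0.999
t 7.3333 stand [-0.0014  0.0011  0.1498] delta tool [ 0.0014 -0.0023  0.0678] yaw err tool x vs -y (turn needed) 0.0004 F [ 0.18  0.53 -1.42] q [-0.24 -0.17  1.85 -0.    1.46  2.65] g 0.999
```

View pics/s8.png

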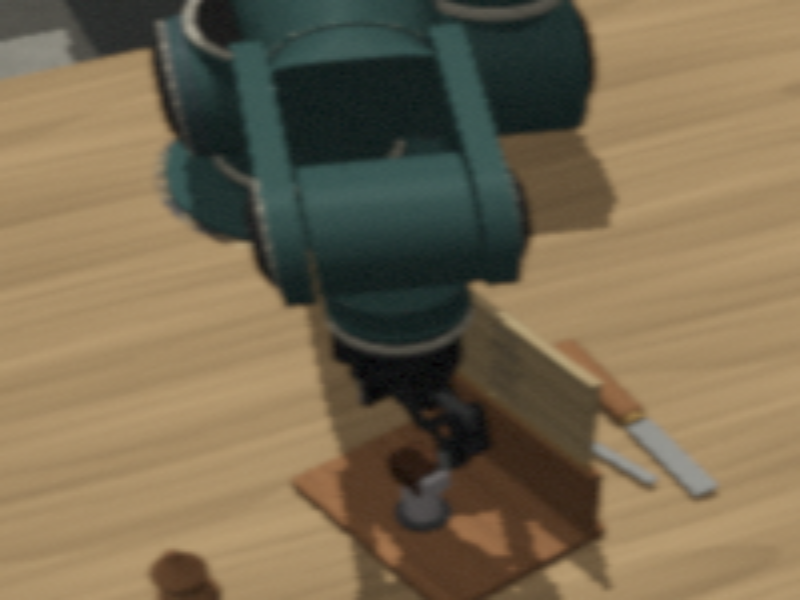

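View pics/t8.png

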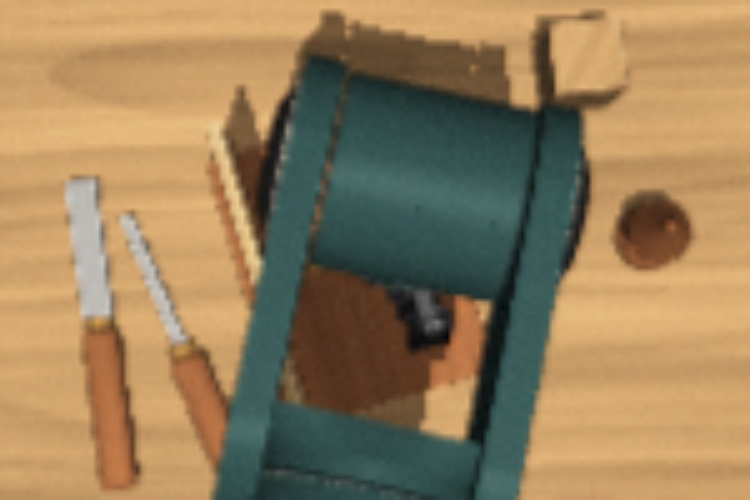

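View pics/w8.png

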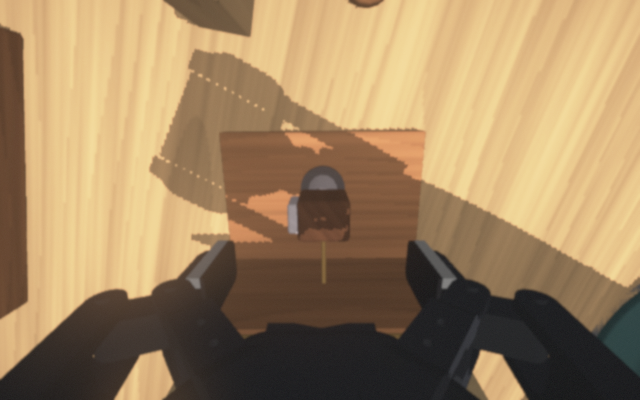

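Run:
```python
from h import *
t=camera("top");s=camera("scene")
a,e=tri(t,(270+275/5,165+170/5),s,(180+518/4,40+220/3)); print(Sx(a),e)
a,e=tri(t,(270+580/5,165+190/5),s,(180+258/4,40+230/3)); print(Sx(a),e)
# disc near/far extents in top at z ~ .42
z=a[2]
for p in ((320,58),(285,265),(580,105),(500,300)): print(Sx(onz(t,270+p[0]/5,165+p[1]/5,z)))
# scene bottom of right disc, if at y of disc
for h in (.25,.3,.35,.4): print(h,((proj(s,W([0,.085,h]))-[180,40])*[4,3]).round(),((proj(s,W([0,.0,h]))-[180,40])*[4,3]).round())
```

```text
[0.03174173 0.06771455 0.42582165] 0.0037916949465253663
[-0.02269111 -0.06974143  0.46042333] 0.002176850653412491
[0.07307421 0.03106673 0.46042333]
[-0.01874585  0.07523963  0.46042333]
[ 0.01611434 -0.08275288  0.46042333]
[-0.06318725 -0.01864926  0.46042333]
0.25 [507. 329.] [405. 376.]
0.3 [506. 292.] [401. 340.]
0.35 [505. 253.] [396. 301.]
0.4 [505. 210.] [390. 260.]
```

```bash
python3 -c "
from h import *
go([.0005,0,.082])"
```

```text
t 7.5833 stand [ 0.0012 -0.0011  0.1577] delta tool [-0.0012  0.0009  0.0757] yaw err tool x vs -y (turn needed) -0.001 F [0.77 0.75 0.03] q [-0.24 -0.17  1.84 -0.    1.47  2.65] g 0.998
```

```bash
python3 -m pendant '{"grip":[1,1,1,1,1,1],"delta_pos":[[-0.001,0.001,0.02],[-0.001,0.001,0.04],[-0.001,0.001,0.058],[-0.001,0.001,0.074],[-0.001,0.001,0.074],[-0.001,0.001,0.074]],"turn":[0,0,0,0,0,0]}'
python3 - <<'E'
from h import *
import cv2
go([.0005,0,.082])
f=camera("scene")["frame"]; cv2.imwrite("pics/s9.png",cv2.resize(f[120:240,240:360],None,fx=6,fy=5))
cv2.imwrite("pics/w9.png",camera("wrist")["frame"])
go([.0005,0,.082])
E
```

```text
time_s: 8.08
position: [0.5206, -0.1005, 0.0824]
tcp_rot: [[0.248, -0.969, 0.0], [-0.969, -0.248, -0.0], [0.0, -0.0, -1.0]]
contact_force: [0.3, 0.4, -0.1]
gripper_width: 1.0
t 8.0833 stand [-0.0002  0.0002  0.0824] delta tool [ 0.0002 -0.0007  0.0004] yaw err tool x vs -y (turn needed) -0.001 F [ 0.31  0.45 -0.12] q [-0.24 -0.12  1.92 -0.    1.34  2.65] g 1.0
t 8.1833 stand [ 0.0002 -0.      0.0833] delta tool [-0.     -0.0003  0.0013] yaw err tool x vs -y (turn needed) -0.0009 F [-0.03  0.35 -0.02] q [-0.24 -0.12  1.92 -0.    1.34  2.65] g 0.999
```

View pics/s9.png

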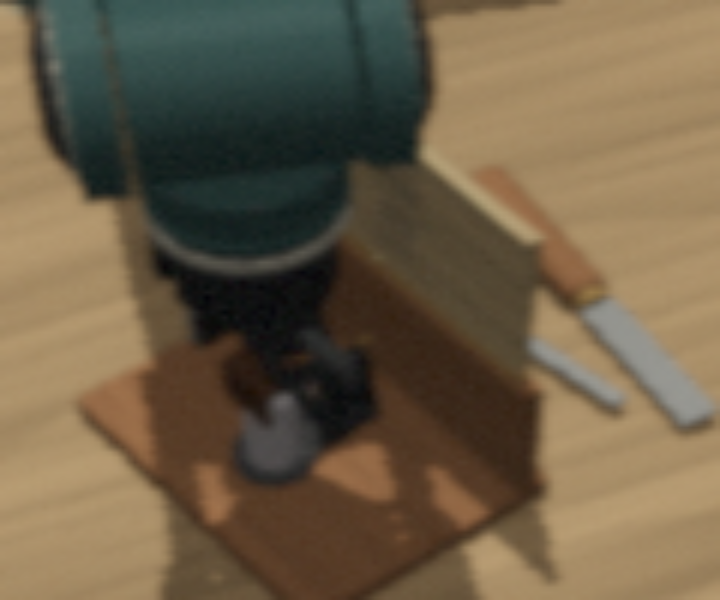

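View pics/w9.png

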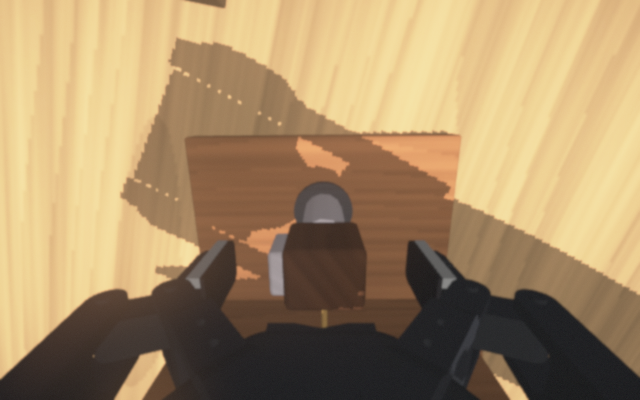

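Run:
```python
from h import *
import cv2
s=camera("scene");w=camera("wrist")
top=[[x,y,.119] for x,y in ((.018,.015),(.018,-.015),(-.018,-.015),(-.018,.015))]
bt=[[.025,y,z] for y in(-.011,.011) for z in (.089,.113)]
tip=[[sx*.0425,y,z] for sx in(1,-1) for y in (-.011,.011) for z in(.095,.117)]
def d(c,x0,y0,x1,y1,kx,n):
    f=cv2.resize(c["frame"][y0:y1,x0:x1],None,fx=kx,fy=kx,interpolation=cv2.INTER_CUBIC)
    for P,col in ((top,(0,255,0)),(bt,(255,255,0)),(tip,(0,0,255))):
        for p in P:
            u=(proj(c,W(p))-[x0,y0]+.5)*kx; cv2.circle(f,(int(u[0]),int(u[1])),3,col,-1)
    cv2.imwrite(n,f)
d(s,265,175,325,225,11,"pics/s10.png");d(w,180,160,460,350,2.8,"pics/w10.png")
```

```text
(no output)
```

View pics/s10.png

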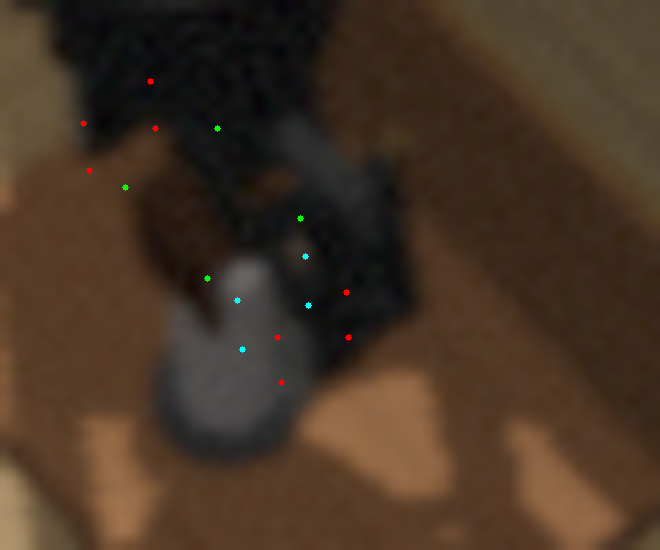

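View pics/w10.png

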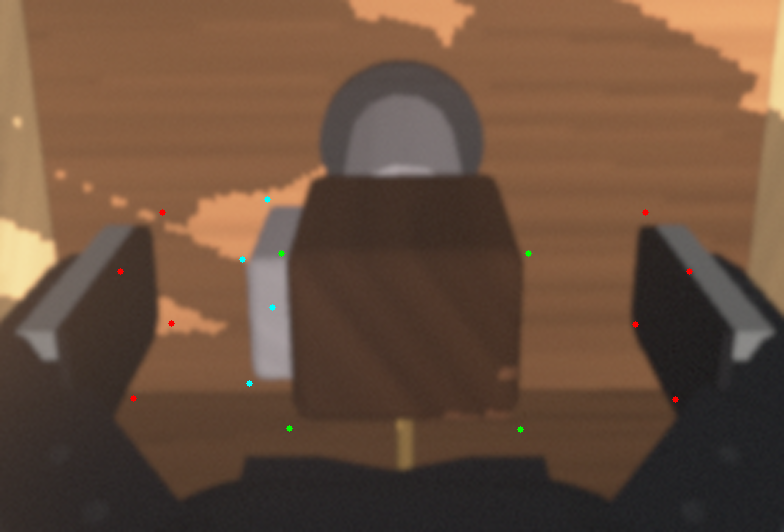

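```bash
python3 -m pendant '{"grip":[1,1,0,0,0,0,0,0,0,0],"delta_pos":[[0.0015,0.001,0],[0.0025,0.0015,0],[0.0025,0.0015,0],[0.0025,0.0015,0],[0.0025,0.0015,0],[0.0025,0.0015,0],[0.0025,0.0015,0],[0.0025,0.0015,0],[0.0025,0.0015,0],[0.0025,0.0015,0]],"turn":[0,0,0,0,0,0,0,0,0,0]}' 40
python3 - <<'E'
from h import *
import cv2
go([0,0,.082])
f=camera("scene")["frame"]; cv2.imwrite("pics/s11.png",cv2.resize(f[120:240,240:360],None,fx=6,fy=5))
cv2.imwrite("pics/w11.png",camera("wrist")["frame"])
E
```

```text
time_s: 9.12
position: [0.5203, -0.1029, 0.082]
tcp_rot: [[0.249, -0.969, 0.002], [-0.969, -0.249, 0.0], [0.001, -0.002, -1.0]]
contact_force: [5.6, 0.8, 3.2]
gripper_width: 0.425
t 9.1167 stand [-0.0012 -0.0021  0.082 ] delta tool [-0.0021 -0.0012  0.    ] yaw err tool x vs -y (turn needed) -0.0005 F [5.56 0.8  3.22] q [-0.24 -0.12  1.92  0.    1.34  2.65] g 0.425
```

View pics/s11.png

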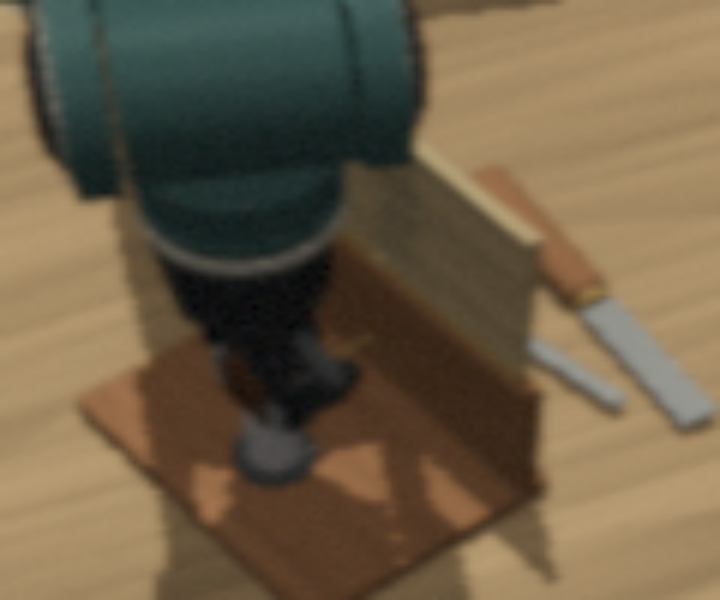

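View pics/w11.png

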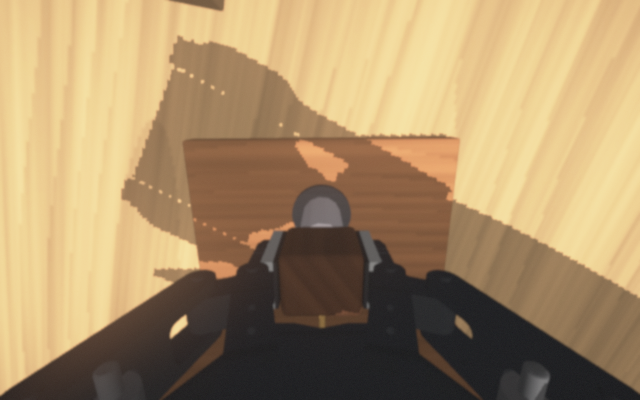

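```bash
python3 -m pendant '{"grip":[0,0,0,0,0,0,0],"delta_pos":[[0,-0.001,0],[0,-0.001,-0.005],[0,-0.001,-0.013],[0,-0.001,-0.021],[0,-0.001,-0.03],[0,-0.001,-0.036],[0,-0.001,-0.036]],"turn":[0,0,0,0,0,0,0]}'
python3 - <<'E'
from h import *
import cv2
go([0,0,.172])
cv2.imwrite("pics/w12.png",camera("wrist")["frame"])
E
```

```text
time_s: 9.8
position: [0.5204, -0.1028, 0.1189]
tcp_rot: [[0.249, -0.969, 0.0], [-0.969, -0.249, -0.0], [0.0, -0.0, -1.0]]
contact_force: [-2.0, -0.6, -1.6]
gripper_width: 0.424
t 9.8 stand [-0.001  -0.002   0.1189] delta tool [-0.002  -0.001  -0.0531] yaw err tool x vs -y (turn needed) -0.0007 F [-2.01 -0.57 -1.64] q [-0.24 -0.15  1.89 -0.    1.4   2.65] g 0.424
```

View pics/w12.png

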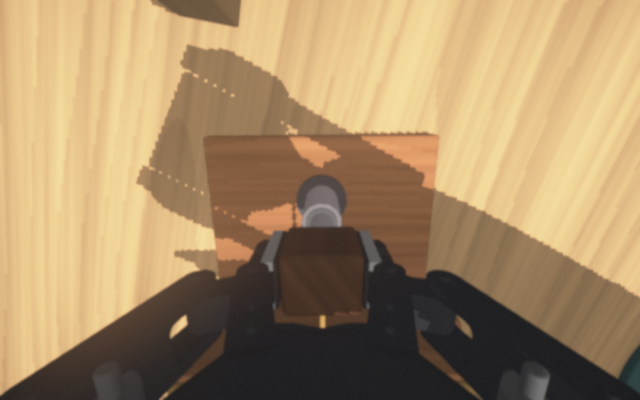

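```bash
python3 -m pendant '{"grip":[0,0,0,0,0,0,0,0,0],"delta_pos":[[0,0,-0.006],[0,0,-0.012],[0,0,-0.018],[0,0,-0.024],[0,0,-0.03],[0,0,-0.036],[0,0,-0.042],[0,0,-0.046],[0,0,-0.046]],"turn":[0,0,0,0,0,0,0,0,0]}'
python3 - <<'E'
from h import *
import cv2
go([0,0,.172])
cv2.imwrite("pics/w13.png",camera("wrist")["frame"])
E
```

```text
time_s: 10.6
position: [0.5204, -0.1028, 0.1644]
tcp_rot: [[0.249, -0.969, 0.0], [-0.969, -0.249, -0.0], [0.0, -0.0, -1.0]]
contact_force: [-3.0, -0.3, 0.1]
gripper_width: 0.419
t 10.6 stand [-0.001  -0.0021  0.1644] delta tool [-0.002  -0.001  -0.0076] yaw err tool x vs -y (turn needed) -0.0007 F [-3.05 -0.34  0.13] q [-0.24 -0.18  1.84 -0.    1.48  2.65] g 0.419
```

View pics/w13.png

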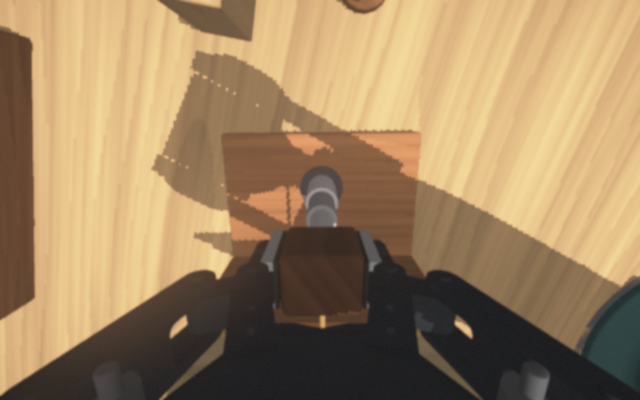

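```bash
python3 -m pendant '{"grip":[0,0,0,0,0,0],"delta_pos":[[0,0,-0.0015],[0,0,-0.003],[0,0,-0.0045],[0,0,-0.006],[0,0,-0.006],[0,0,-0.006]],"turn":[0,0,0,0,0,0]}'
python3 -m pendant '{"grip":[0,0,0],"delta_pos":[[0,0,-0.001],[0,0,-0.001],[0,0,-0.001]],"turn":[0,0,0]}'
```

```text
time_s: 11.15
position: [0.5204, -0.1028, 0.1694]
tcp_rot: [[0.249, -0.969, -0.0], [-0.969, -0.249, -0.0], [0.0, 0.0, -1.0]]
contact_force: [-0.6, -1.1, -1.5]
gripper_width: 0.419
time_s: 11.4
position: [0.5204, -0.1028, 0.1703]
tcp_rot: [[0.249, -0.969, -0.0], [-0.969, -0.249, -0.0], [0.0, 0.0, -1.0]]
contact_force: [-1.4, -1.3, -3.6]
gripper_width: 0.425
```

```bash
for i in 1 2; do python3 -m pendant '{"grip":[0,0],"delta_pos":[[0,0,-0.001],[0,0,-0.001]],"turn":[0,0]}' | egrep 'time|pos|force'; done
```

```text
time_s: 11.57
position: [0.5204, -0.1028, 0.1714]
contact_force: [-0.3, -2.0, -3.6]
time_s: 11.73
position: [0.5204, -0.1028, 0.1721]
contact_force: [-0.2, -2.3, -6.0]
```

```bash
python3 -m pendant '{"grip":[0,0,0],"delta_pos":[[0,0,-0.001],[0,0,-0.001],[0,0,-0.001]],"turn":[0,0,0]}' | egrep 'time|pos|force'
python3 - <<'E'
from h import *
import cv2
go([0,0,.172])
t=camera("top");s=camera("scene")
cv2.imwrite("pics/w14.png",camera("wrist")["frame"])
cv2.imwrite("pics/s14.png",cv2.resize(s["frame"][100:240,230:370],None,fx=5,fy=4))
cv2.imwrite("pics/t14.png",cv2.resize(t["frame"][165:265,270:420],None,fx=5,fy=5))
for _ in range(3): go([0,0,.172]); camera("top")
E
```

```text
time_s: 11.98
position: [0.5203, -0.1027, 0.1723]
contact_force: [4.6, -2.7, -18.5]
t 11.9833 stand [-0.0011 -0.0019  0.1723] delta tool [-0.0019 -0.0011  0.0003] yaw err tool x vs -y (turn needed) -0.0007 F [  4.63  -2.73 -18.48] q [-0.24 -0.18  1.83  0.    1.5   2.65] g 0.424
t 12.1333 stand [-0.0011 -0.0019  0.1723] delta tool [-0.0019 -0.0011  0.0003] yaw err tool x vs -y (turn needed) -0.0006 F [  4.94  -2.88 -18.73] q [-0.24 -0.18  1.83  0.    1.5   2.65] g 0.421
t 12.1833 stand [-0.0012 -0.0019  0.1723] delta tool [-0.0019 -0.0011  0.0003] yaw err tool x vs -y (turn needed) -0.0007 F [  5.09  -2.1  -17.9 ] q [-0.24 -0.18  1.83  0.    1.5   2.65] g 0.421
t 12.2333 stand [-0.0012 -0.0019  0.1723] delta tool [-0.0019 -0.0012  0.0003] yaw err tool x vs -y (turn needed) -0.0007 F [  5.24  -3.31 -18.97] q [-0.24 -0.18  1.83  0.    1.5   2.65] g 0.423
```

View pics/s14.png

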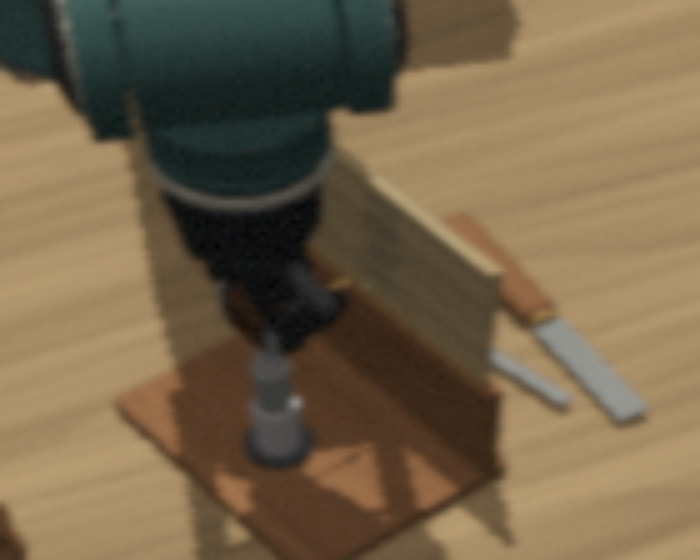

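View pics/w14.png

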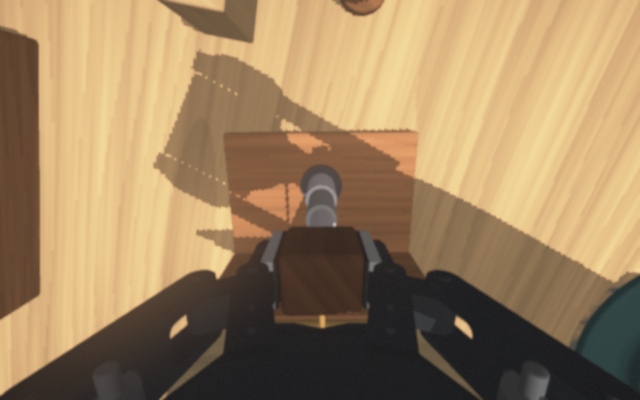

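View pics/t14.png

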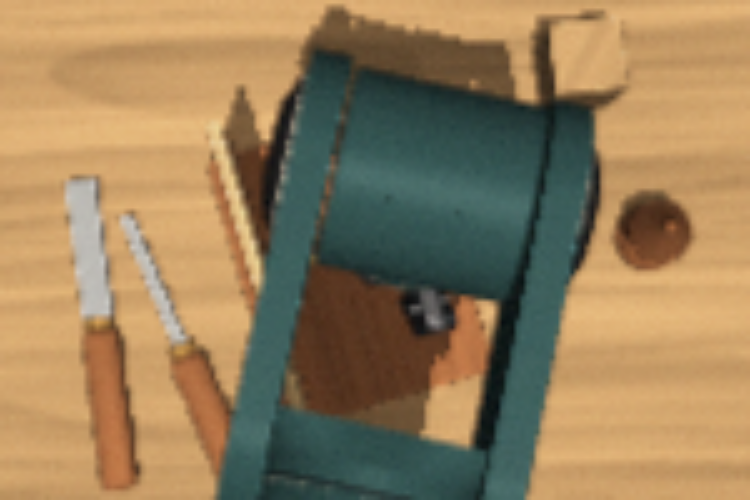

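```bash
python3 -m pendant '{"grip":[0,0,0,0],"delta_pos":[[0,0,0.0006],[0,0,0.0006],[0,0,0.0006],[0,0,0.0006]],"turn":[0,0,0,0]}'
python3 -m pendant '{"grip":[0,0,0],"delta_pos":[[0,0,0],[0,0,0],[0,0,0]],"turn":[0,0,0]}'
```

```text
time_s: 12.62
position: [0.5203, -0.1027, 0.1723]
tcp_rot: [[0.249, -0.969, -0.001], [-0.969, -0.249, 0.0], [-0.0, 0.001, -1.0]]
contact_force: [4.0, -3.2, -18.0]
gripper_width: 0.426
time_s: 12.87
position: [0.5203, -0.1027, 0.1723]
tcp_rot: [[0.249, -0.969, -0.001], [-0.969, -0.249, 0.0], [-0.0, 0.001, -1.0]]
contact_force: [4.0, -2.4, -20.6]
gripper_width: 0.42
```

```bash
python3 -m pendant '{"grip":[0,0,0,0],"delta_pos":[[0,0,0.0015],[0,0,0.0015],[0,0,0.0015],[0,0,0.0015]],"turn":[0,0,0,0]}' | egrep 'pos|force|width'
python3 -m pendant '{"grip":[0,0,0],"delta_pos":[[0,0,0],[0,0,0],[0,0,0]],"turn":[0,0,0]}'| egrep 'pos|force|width'
```

```text
position: [0.5205, -0.1028, 0.1721]
contact_force: [-4.2, -0.9, -2.0]
gripper_width: 0.419
position: [0.5205, -0.1028, 0.1717]
contact_force: [-3.7, -1.6, -0.9]
gripper_width: 0.423
```

Force is now low, the rise is 89.7 mm, and the grip width shows the button fully in. I'll hand in.

Run:
```python
from h import *
go([0,0,.172]); print(hand_in()); go([0,0,.172])
```

```text
t 13.45 stand [-0.001  -0.0021  0.1717] delta tool [-0.0021 -0.0009 -0.0003] yaw err tool x vs -y (turn needed) -0.0007 F [-3.68 -1.61 -0.85] q [-0.24 -0.18  1.83 -0.    1.49  2.65] g 0.423
the job is handed in; nothing more can be done
None
the job is handed in; nothing more can be done
```

I raised the cover to upright with shut fingers, squeezed the grip and button at 40 N, and pulled the pointer up past its first stop to the second. I handed in at about 13.5 s, still gripping. The hand-in gives no verdict, so the result rests on my own checks.

- **Cover:** about 1.55 rad by the camera images. The scene picture near the end still showed it upright.
- **Button:** the gripper opening was about 36 mm, against 37 mm expected with the button squeezed, so it reads as fully in.
- **Pointer:** it had risen about 89.7 mm, and a clear hard stop had been felt at 90.3 mm. Pulling on that stop briefly read 20.6 N along z, just over the advised 20 N. I then backed off, which left about 1 N of pull.
- **Bystanders:** I saw no contact and nothing moved in the pictures, but I did not measure their positions again at the end.
- **Disagreements:** the camera views differed by 3–6 mm on where the grip was. I shifted the grasp by about 2.5 mm to match the wrist picture, and it held without slipping.

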